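Load and lock a reagent cartridge in the analyser bay

TASK

Load the reagent cartridge into the analyser: pull the lock knob on the side of the reagent bay all the way out, lift the cartridge out of its cradle, set it on the loading apron with its rounded nose towards the bay, and push it in between the guides until it is fully home against the end stop, which has to be felt for; then push the lock knob fully home so that its bolt holds the cartridge. Keep the cartridge upright and do not force it, and leave the other things on the bench where they are.

Things in the scene. Friction and masses are not known exactly. Their poses are not given: they have to be found in the camera images.
- cartridge: Reagent cartridge: closed grey plastic box 150 long (x), 56 wide (y), 40 high, 44 over two low white caps on top; 0.2 to 0.4 kg. Origin: centre of its underside, z up. +x is the nose, its upright edges rounded with radius 10; the tail (-x) is flat, with a paper label. Flat flanks. At the start it stands in the cradle, parallel to it within about 1 deg, underside 4 above the bench.
- nose (a point): Middle of the cartridge's nose at its underside (cartridge x = +75 mm, y = 0, z = 0).
- tail (a point): Centre of the cartridge's flat tail face (cartridge x = -75 mm, y = 0, 20 mm above its underside).
- bolt_slot (a point): Mouth of the bolt slot in the cartridge's -y flank (x = +15, y = -28, 22 mm above the underside): 15 wide along x, 20 high, 13 deep. Both flanks also have an upright groove 10 wide at x = +52 for the bay's catch balls.
- cradle: White plastic storage cradle fixed to the bench, 168 x 73 mm. Origin: centre of its underside, x along it. Floor 4 thick, inside 160 x 65, walls 4 thick and 41 high round the ends and corners, so the cartridge can be taken only at its middle: there each long wall has a finger gap from x = -40 to +40, with the wall only 9 high. The cartridge lifts straight up out of it.
- reagent_bay: White analyser with its reagent bay, fixed to the bench. Origin: at bench level in the middle of the guides' mouth; +x is the way in (roughly to the robot's right), z up. Floor plate 6 mm thick, 100 wide, from x = -110 (open loading apron) inwards. Behind the end stop a low housing 60 high to x = 151, then the instrument body 112 wide, 135 high, to x = 217.
- guide_throat (a point): End of the converging guides, on the bay's floor (bay x = 44, y = 0, z = 6 mm). The two steel guide plates, 26 high, 5 thick, narrow from 84 apart at x = 0 to 59 here; then a straight channel 59 wide (outer wall faces at y = +42, -42) under a hood (underside 54, top 60 above the bench). Fingers holding the cartridge's middle cannot pass the guides.
- bay_home (a point): Nose point of a cartridge that is home at the middle setting (bay x = 118, y = 0, z = 6 mm). The rigid end stop under the hood is adjustable and was left anywhere from 10 mm nearer the mouth to 10 mm deeper; it cannot be seen, only felt, and lock bolt and catch are set with it. Over the last 25 mm two sprung balls rub on the flanks (push about 5 to 12 N in all) and click into the grooves at home.
- knob_grip (a point): Centre of the lock knob's black fluted head: a lying cylinder, 25 mm diameter, 24 long, its axis along the bay's y, 28 mm above the bench, at bay x = 58, y = -64 when home and -82 when pulled out (the side towards the robot). Its free end face is 12 mm further out; the collar on the housing ends at bay y = -51. Free bench below the head.
- lock_knob (a joint): Travel of the lock knob in m: 0 = home, 0.018 = all the way out along the bay's -y. At 0 the bolt (9 thick, 60 before the end stop) reaches 13 mm into the channel and bars it, or sits in the slot of a cartridge that is home; out, the channel is free. A detent between about 2 and 16 mm takes 5 to 9 N either way; it stays at both ends. With the cartridge over 3 mm short of the stop it cannot go home.
- timer: Bystander: beige bench timer 70 x 70 x 25 mm, loose, to be left alone. Origin under its centre.
- marker: Bystander: marker pen 135 mm long lying on the bench near the robot, loose, to be left alone. Origin under its centre.
- calculator: Bystander: calculator 112 x 66 x 13 mm, loose, to be left alone. Origin under its centre.
- oil_bottle: Bystander: small dark bottle 29 mm diameter, 62 high, loose, to be left alone. Origin under its centre.

How it is judged:
By the outcome, as a careful person would: the job done as asked, in the order asked, and still so for the second after the job is handed in, with the robot touching nothing.
It also fails if it takes over 64 s, if anything falls off the work surface, if the arm or the gripper's body presses on something with over 40 N, if the wrist force passes 120 N, or if a joint passes its speed limit or range.

ROBOT

A 7-joint arm with a two-finger parallel gripper is mounted at the origin on a cart in front of the work surface, level with it; the furniture and walls round the work are solid. World frame = base frame: x ahead of the robot, y to its left, z up, the work surface at z = 0. Lengths are in mm, angles in rad, forces in N, time in s.
With the tool pointing down it reaches from about 350 to 900 mm from the base axis. Payload 7.2 kg.
Tool frame: the origin (TCP) lies at the very end of the fingers, on their centre line; the grasp point (between the pads) lies 19 mm behind it (hold_point_z is the distance from the TCP to the grasp point, in mm); z points along the fingers, y is the line along which they close (so a half turn about z gives the same grasp; the last joint's range is limited). The gripper opens to 88 mm and grips with 3 to 60 N. Pads are 20 mm wide; open, the fingers measure 115 mm over their backs; the gripper's body (75 mm by 178 mm) begins 61 mm behind the grasp point.
Start: joints at [-1.26, 0.411, -0.013, 1.596, 0.006, 1.134, -0.082], TCP at [231.138, 580.693, 222.653] pointing down, gripper open.
Joint ranges: [-2.95, 2.95], [-0.29, 1.99], [-1.47, 1.44], [0.14, 2.54], [-1.03, 4.17], [0.13, 1.85], [-2.86, 2.86]. Speed limits (rad/s): [2.39, 2.39, 3.01, 3.01, 3.14, 3.14, 3.14].

INTERFACE

Orientations are given as a unit quaternion [x, y, z, w].
In Python, from station import * gives the robot as it stands. The module is installed in compiled form; this text tells all that it offers.
- The arm moves only by the tool apply_moves, never from a script. Its argument "targets" is text: rows parted by semicolons, each of 7 numbers parted by spaces: the finger opening in m, from 0 to 0.0878, then the shift along the tool's x, y, z in m, then the turn, a rotation vector about the tool's x, y, z in units of 10 degrees (1.0 is 10 degrees). A call has 1 to 12 rows; each row shifts and turns the commanded pose from where the row before left it, along the tool's axes as they then stand; what a row does not reach is not made up. A row lasts 1/8 s, in which the tool goes at most 62.5 mm and 10.7 degrees, less where a joint would pass 70% of its speed; a pose out of reach is approached as far as the arm can. A call is refused whole if a number of a shift passes 0.0625 or a number of a turn 1, either way. A call with a gripper value outside its range is refused whole. The fingers move at their own pace and stop on an object; "grip_force" is the grip in N (left out, the last holds). Time passes only in rows, so rows that do not move let the fingers close. It gives the time, the measured TCP pose, the force, the opening and the grip force at its end, in the units of the state.
- observe(): the state, without advancing time (a new reading comes with each control period).
- read_camera(name): name is "scene" or "side" or "wrist"; returns a dict with "img" (480x640x3 uint8, blue, green, red), "fx", "fy", "cx", "cy" (pixels), "position" and "attitude" of the camera in the world; the wrist camera has in their place "mount" (4x4, takes a point from camera to tool coordinates, whose origin is the TCP and whose axes are the flange's). Camera axes: x right, y down, z forward; pixel columns grow to the right and rows downward; lengths in mm; the calibration is good to about 2 mm. A picture is of the moment at which its call begins: read the wrist's pose just before it. There is no depth.
- hand_in(): hands the job in; it is judged then, once.
The state is a dict: "clock": time; "joint_pos": joint angles; "joint_velocities": joint speeds; "joint_efforts": joint torques, N m; "ee_pos": TCP position; "orientation": TCP orientation; "ft_force": force on the tool from outside, world axes, zero at the start; "torque": the same for the moment, N m; "finger_gap": opening from 0.0 (shut) to 1.0 (fully open); "grip_force": force on a finger pad.
Only numpy, scipy, OpenCV 4.12 (cv2) and the standard library are available. Lean on these libraries where they do the work, as an engineer would, in place of code of your own. Each camera call takes 0.05 s, during which the arm holds its last target. There are 200 camera calls.

## Working session

There is one attempt and no reset: what is moved stays moved. The work goes in short steps, Python scripts to look and compute and a tool call to move; the robot and the scene stay as the last step left them, time stands still between calls to the robot, and variables do not carry over. Pictures are saved under pics/ and viewed, at most 14 in all, crops included, and the job is handed in when it is done.

Besides the shell and the picture viewer there is one more tool, called after "Emit:" in YAML: its name, and indented under it one key for each argument. apply_moves: Moves the arm, as the interface text tells. Its arguments: {"type":"object","properties":{"targets":{"type":"string"},"grip_force":{"type":"number"}},"required":["targets"]}

```bash
mkdir -p pics; python3 - <<'E'
from station import *
import cv2,numpy as np
s=observe();print({k:np.round(v,3).tolist() for k,v in s.items()})
for n in("scene","side","wrist"):
    c=read_camera(n);cv2.imwrite(f"pics/{n}0.png",c["img"])
    print(n,{k:np.round(v,4).tolist() for k,v in c.items() if k!="img"})
E
```

```text
{'clock': 0.0, 'joint_pos': [-1.26, 0.412, -0.013, 1.597, 0.006, 1.134, -0.082], 'joint_velocities': [0.001, 0.0, 0.002, 0.0, -0.0, -0.0, -0.0], 'joint_efforts': [-0.0, -58.796, 0.642, -29.107, -0.054, 0.018, 0.0], 'ee_pos': [230.974, 580.228, 221.819], 'orientation': [0.188, 0.982, -0.001, -0.0], 'ft_force': [0.406, 0.0, 0.286], 'torque': [0.007, 0.026, 0.003], 'grip_force': 0.0, 'finger_gap': 1.002}
scene {'fx': 545.7415, 'fy': 545.7415, 'cx': 321.2971, 'cy': 225.5594, 'position': [-453.9371, -641.6359, 578.1173], 'attitude': [0.7378, -0.4103, 0.2524, -0.4728]}
side {'fx': 455.0293, 'fy': 455.0293, 'cx': 315.4494, 'cy': 236.3863, 'position': [434.1476, -841.9671, 821.4973], 'attitude': [0.9136, -0.0644, 0.0189, -0.4011]}
wrist {'fx': 349.7645, 'fy': 349.7645, 'cx': 325.3397, 'cy': 233.6866, 'mount': [[-0.0001, -0.9531, -0.3027, 84.5082], [1.0, -0.0001, -0.0002, -0.8471], [0.0001, -0.3027, 0.9531, -160.7382], [0.0, 0.0, 0.0, 1.0]]}
```

View pics/scene0.png

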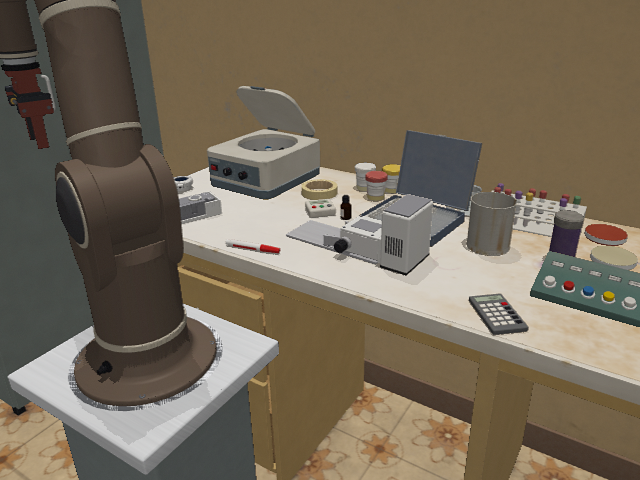

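View pics/side0.png

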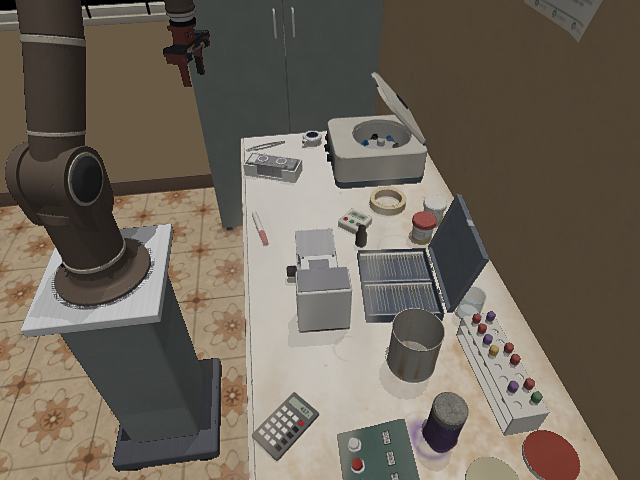

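The scene view shows the bay's apron at about (315,233), with the knob at (341,245) and the body at (405,235). In the side view the cradle is at (273,165), the apron at (315,243), the knob at (291,271), the marker at (260,228), the timer at (354,222) and the bottle at (361,237).

```bash
cat >h.py <<'E'
from station import *
import cv2,numpy as np
from scipy.spatial.transform import Rotation as R
def cam(n):
    s=observe();c=read_camera(n)
    if n=="wrist":
        T=np.eye(4);T[:3,:3]=R.from_quat(s["orientation"]).as_matrix();T[:3,3]=s["ee_pos"]
        T=T@np.array(c["mount"])
    else:
        T=np.eye(4);T[:3,:3]=R.from_quat(c["attitude"]).as_matrix();T[:3,3]=c["position"]
    c["T"]=T;return c
def ray(c,uv,z):
    uv=np.atleast_2d(np.float64(uv));d=np.c_[(uv[:,0]-c["cx"])/c["fx"],(uv[:,1]-c["cy"])/c["fy"],np.ones(len(uv))]@c["T"][:3,:3].T
    p=c["T"][:3,3];return p+d*((z-p[2])/d[:,2])[:,None]
def proj(c,P):
    q=(np.atleast_2d(P)-c["T"][:3,3])@c["T"][:3,:3];return q[:,:2]/q[:,2:]*[c["fx"],c["fy"]]+[c["cx"],c["cy"]]
def inspect(fn,c,mask=None): cv2.imwrite("pics/"+fn,c["img"])
def rel(P,rot=0):
    "world target -> shift in current tool axes (mm)"
    s=observe();return R.from_quat(s["orientation"]).inv().apply(np.array(P)-s["ee_pos"])
E
python3 - <<'E'
from h import *
c=cam("side")
for n,uv,z in[("cradle",(273,165),45),("apron far-left",(298,231),6),("apron far-right",(332,231),6),("knob",(291,271),28),("marker",(260,228),5),("timer",(354,222),25),("bottle base",(361,245),0)]:print(n,ray(c,uv,z).round())
s=observe();print(R.from_quat(s["orientation"]).as_matrix().round(3))
E
```

```text
cradle [[448. 332.  45.]]
apron far-left [[494.  65.   6.]]
apron far-right [[584.  51.   6.]]
knob [[461. -98.  28.]]
marker [[394.  94.   5.]]
timer [[645.  57.  25.]]
bottle base [[651.  -7.   0.]]
[[-0.929  0.37  -0.   ]
 [ 0.37   0.929 -0.001]
 [-0.    -0.001 -1.   ]]
```

View pics/wrist0.png

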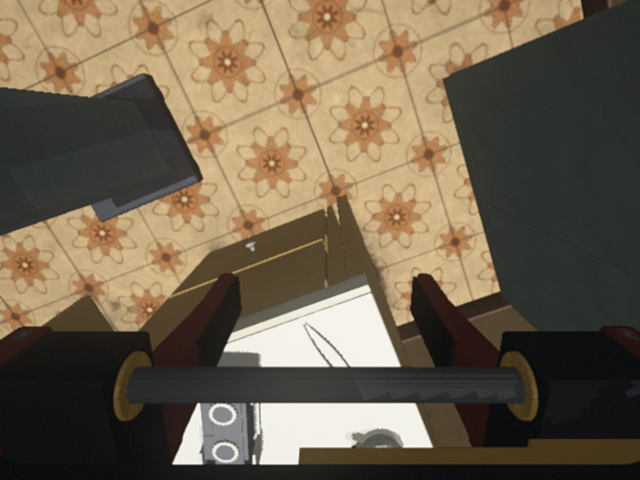

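Emit:
apply_moves:
  targets: "0.0878 -0.0486 -0.0221 0 0 0 0;0.0878 -0.0486 -0.0221 0 0 0 0;0.0878 -0.0486 -0.0221 0 0 0 0;0.0878 -0.0486 -0.0221 0 0 0 0;0.0878 -0.0486 -0.0221 0 0 0 0;0.0878 -0.0486 -0.0221 0 0 0 0;0.0878 -0.0486 -0.0221 0 0 0 0;0.0878 0 0 0 0 0 0;0.0878 0 0 0 0 0 0"
  grip_force: 30

```text
clock: 1.32
ee_pos: [489.5, 311.7, 222.4]
orientation: [0.188, 0.982, 0.0, -0.0]
ft_force: [-0.1, -1.0, 0.2]
finger_gap: 1.001
grip_force: 0.0
```

```bash
python3 - <<'E'
from h import *
import pickle
c=cam("wrist");pickle.dump(c,open("c1.pkl","wb"))
cv2.imwrite("pics/w1.png",c["img"]);s=observe();print(s["ee_pos"],s["orientation"],proj(c,[[448,332,45]]))
E
```

```text
[488.96746931 312.33321824 222.45186914] [ 1.87467836e-01  9.82270620e-01  1.29983780e-04 -4.71096511e-04] [[330.00047615 165.02762768]]
```

View pics/w1.png

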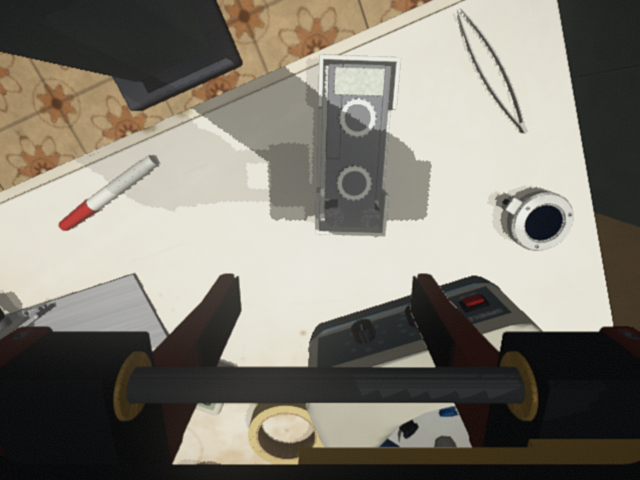

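The view shows the cradle with its outer corners at about (321,57), (399,58), (384,236) and (317,234). The caps are at (357,118) and (353,183), there is a pale patch at (359,80), and dark notches at (330,205) and (378,205). I'll zoom in to find the nose and the edges.

```bash
python3 - <<'E'
from h import *
import pickle
c=pickle.load(open("c1.pkl","rb"))
im=c["img"][45:245,290:430];im=cv2.convertScaleAbs(im,alpha=1.5,beta=20)
cv2.imwrite("pics/w1c.png",cv2.resize(im,None,fx=3,fy=3,interpolation=cv2.INTER_CUBIC))
E
```

```text
(no output)
```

View pics/w1c.png

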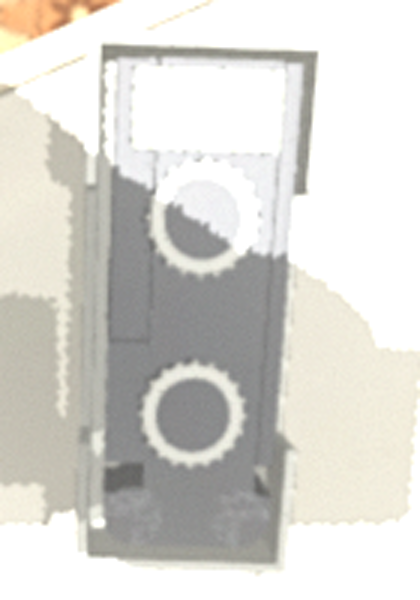

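The nose is at the bottom of the image: the grooves are at crop row 480, and the label is at the tail end at the top. The cap centres are at crop (205,217) and (193,415). The top edges run at crop x ≈ 118→104 on the left and 288→272 on the right, with the ends at y ≈ 58 and 548.

```bash
python3 - <<'E'
from h import *
import pickle
c=pickle.load(open("c1.pkl","rb"))
f=lambda p:np.array(p)/3.+[290,45]
caps=ray(c,[f((205,217)),f((193,415))],48);print("caps",caps.round(1),np.linalg.norm(caps[1]-caps[0]))
cor=ray(c,[f(p) for p in[(118,60),(287,60),(272,545),(103,545)]],44)
print("cart top",cor.round(1),cor.mean(0),[np.linalg.norm(cor[i]-cor[i-1]).round(1) for i in range(4)])
out=ray(c,[f(p) for p in[(103,46),(317,52),(284,568),(88,556)]],41)
print("cradle",out.round(1),out.mean(0),[np.linalg.norm(out[i]-out[i-1]).round(1) for i in range(4)])
d=caps[1]-caps[0];print("nose yaw",np.degrees(np.arctan2(d[1],d[0])))
d=out[2]+out[3]-out[0]-out[1];print("cradle yaw",np.degrees(np.arctan2(d[1],d[0])))
E
```

```text
caps [[417.3 371.7  48. ]
 [472.5 347.5  48. ]] 60.2606648561108
cart top [[366.8 363.3  44. ]
 [385.1 409.5  44. ]
 [524.3 357.   44. ]
 [503.3 304.1  44. ]] [444.87123365 358.50543708  44.        ] [np.float64(148.8), np.float64(49.7), np.float64(148.7), np.float64(56.9)]
cradle [[361.2 360.8  41. ]
 [386.2 419.1  41. ]
 [534.6 358.3  41. ]
 [505.8 297.6  41. ]] [446.95416664 358.93833737  41.        ] [np.float64(157.8), np.float64(63.4), np.float64(160.4), np.float64(67.2)]
nose yaw -23.731418512441934
cradle yaw -22.93175655596366
```

Emit:
apply_moves:
  targets: "0.0878 -0.0227 -0.0451 0 0 0 0;0.0878 -0.0227 -0.0451 0 0 0 0;0.0878 -0.0227 -0.0451 0 0 0 0;0.0878 -0.0227 -0.0451 0 0 0 0;0.0878 -0.0227 -0.0451 0 0 0 0;0.0878 -0.0227 -0.0451 0 0 0 0;0.0878 -0.0227 -0.0451 0 0 0 0;0.0878 0 0 0 0 0 -0.6;0.0878 0 0 0 0 0 -0.6;0.0878 0 0 0 0 0 0"

```text
clock: 2.62
ee_pos: [520.9, -39.3, 222.6]
orientation: [0.084, 0.996, 0.0, -0.0]
ft_force: [-0.5, 0.3, -0.2]
finger_gap: 1.003
grip_force: 0.0
```

```bash
python3 - <<'E'
from h import *
import pickle
c=cam("wrist");pickle.dump(c,open("c2.pkl","wb"))
cv2.imwrite("pics/w2.png",c["img"])
E
```

```text
(no output)
```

View pics/w2.png

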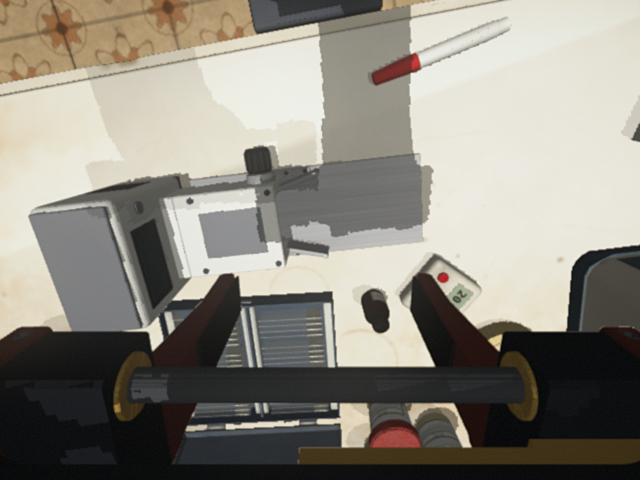

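The wrist view shows the knob at (258,160), the hood from (165,196) to (286,268), the guides near (300,175) and (308,248), and the apron's free edge from (421,153) to (425,241). A crop will sharpen the corners.

```bash
python3 - <<'E'
from h import *
import pickle
c=pickle.load(open("c2.pkl","rb"))
im=c["img"][140:290,165:435];im=cv2.convertScaleAbs(im,alpha=1.2)
cv2.imwrite("pics/w2c.png",cv2.resize(im,None,fx=2.9,fy=2.9,interpolation=cv2.INTER_CUBIC))
E
```

```text
(no output)
```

View pics/w2c.png

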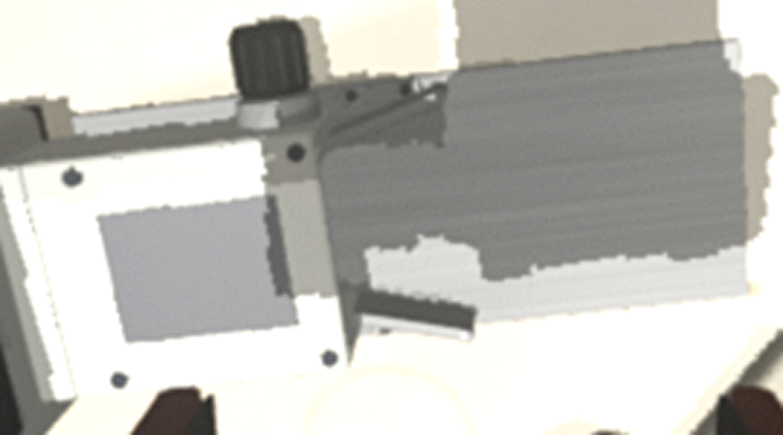

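```bash
python3 - <<'E'
from h import *
import pickle
c=pickle.load(open("c2.pkl","rb"))
f=lambda p:np.array(p)/2.9+[165,140]
A,B=ray(c,[f((738,40)),f((749,292))],6);H=ray(c,[f((317,137)),f((348,364))],60);K=ray(c,[f((270,60)),f((268,24)),f((271,94))],28)
S=ray(c,[f((500,62)),f((520,316))],6)
print("A,B",A,B,np.linalg.norm(B-A));print("hood",H,np.linalg.norm(H[1]-H[0]));print("edges",S);print("knob",K)
a=B-A;print("yaw y by apron end",np.degrees(np.arctan2(a[1],a[0])));d=S[0]-A;print("x yaw by -y edge",np.degrees(np.arctan2(d[1],d[0])));d=S[1]-B;print("x yaw +y edge",np.degrees(np.arctan2(d[1],d[0])))
# fit bay pose from points
bay=np.array([[-110,-50],[-110,50],[44,-42],[44,42]]);W=np.array([A,B,H[0],H[1]])[:,:2]
bm,wm=bay.mean(0),W.mean(0);u,s,vt=np.linalg.svd((bay-bm).T@(W-wm));Rm=(u@vt).T
t=wm-Rm@bm;print("yaw",np.degrees(np.arctan2(Rm[1,0],Rm[0,0])),"origin",t,"res",(W-(bay@Rm.T+t)).round(1))
print("knob in bay",(K[:,:2]-t)@Rm)
np.savez("bay.npz",R=Rm,t=t)
s=observe();print(s["ee_pos"])
E
```

```text
A,B [484.79479424  66.94870762   6.        ] [582.32061119  62.82997865   6.        ] 97.61274968202513
hood [[485.90138295 -82.20074966  60.        ]
 [564.71174527 -88.22947183  60.        ]] 79.04061424893835
edges [[478.12935512 -19.69675825   6.        ]
 [577.22496595 -27.38504811   6.        ]]
knob [[ 461.85199277  -98.1290243    28.        ]
 [ 449.94069128  -96.0929506    28.        ]
 [ 473.28335514 -100.39705834   28.        ]]
yaw y by apron end -2.4182892885386775
x yaw by -y edge -94.39897046201214
x yaw +y edge -93.23282145107775
yaw -93.16303333638996 origin [527.6112822  -43.11261067] res [[ 1.  -2.5]
 [-1.3 -1.1]
 [ 2.7  2.5]
 [-2.4  1.1]]
knob in bay [[ 58.56102074 -62.6234522 ]
 [ 57.18528241 -74.62895275]
 [ 60.19484777 -51.08436067]]
[520.8982959  -39.53611106 222.62578176]
```

Emit:
apply_moves:
  targets: "0.0878 0 0 0 0 0 -0.61;0.06 0.0287 -0.0233 0.06 0 0 0;0.045 0.0287 -0.0233 0.06 0 0 0;0.045 0 0 0 0.6 0 0;0.045 0 0 0 0.6 0 0;0.045 0 0 0 0 0 0;0.045 0 0 0 0 0 0"

```text
clock: 3.55
ee_pos: [467.5, -78.6, 116.3]
orientation: [0.031, 0.994, -0.104, -0.003]
ft_force: [0.9, -0.1, 0.6]
finger_gap: 0.511
grip_force: 0.0
```

```bash
python3 - <<'E'
from h import *
s=observe();print(s["ee_pos"],s["finger_gap"],R.from_quat(s["orientation"]).as_matrix().round(3));print(rel([459.8,-100.9,14.3]))
c=cam("wrist");im=c["img"][60:400,150:500];print(proj(c,[[462,-98,28]]))
cv2.imwrite("pics/w3.png",im)
E
```

```text
[467.5396273  -78.57998263 116.31310133] 0.5112426999334386 [[-0.998  0.061 -0.013]
 [ 0.063  0.977 -0.206]
 [-0.    -0.206 -0.979]]
[  6.32883291  -1.25732697 104.5137448 ]
[[324.26745992 234.53273224]]
```

View pics/w3.png

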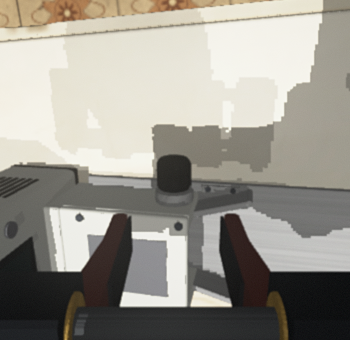

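The knob head sits at image (324,233), against a prediction of (324,234.5), so the pose is confirmed. I'll descend, grip, and pull 20 mm along tool +x.

Emit:
apply_moves:
  targets: "0.045 0.0063 -0.0013 0.03 0 0 0;0.045 0 0 0.03 0 0 0;0.045 0 0 0.025 0 0 0;0.045 0 0 0.0195 0 0 0;0.045 0 0 0 0 0 0;0.02 0 0 0 0 0 0;0.015 0 0 0 0 0 0;0.015 0 0 0 0 0 0;0.015 0 0 0 0 0 0"
  grip_force: 40

```text
clock: 4.72
ee_pos: [460.4, -101.1, 14.9]
orientation: [0.031, 0.994, -0.104, -0.003]
ft_force: [-1.2, 3.0, 6.4]
finger_gap: 0.272
grip_force: 40.0
```

Emit:
apply_moves:
  targets: "0.015 0.004 0 0 0 0 0;0.015 0.004 0 0 0 0 0;0.015 0.004 0 0 0 0 0;0.015 0.004 0 0 0 0 0;0.015 0.004 0 0 0 0 0;0.015 0 0 0 0 0 0"

```text
clock: 5.48
ee_pos: [442.4, -100.0, 14.9]
orientation: [0.031, 0.994, -0.104, -0.001]
ft_force: [8.0, -0.6, 1.7]
finger_gap: 0.274
grip_force: 40.0
```

Emit:
apply_moves:
  targets: "0.015 0.002 0 0 0 0 0;0.015 0.001 0 0 0 0 0;0.015 0 0 0 0 0 0"

```text
clock: 5.85
ee_pos: [442.3, -100.0, 15.1]
orientation: [0.031, 0.994, -0.104, 0.002]
ft_force: [15.3, -3.5, -9.6]
finger_gap: 0.275
grip_force: 40.0
```

Emit:
apply_moves:
  targets: "0.015 -0.004 0 0 0 0 0;0.045 0 0 0 0 0 0;0.045 0 0 0 0 0 0;0.045 0 0 -0.03 0 0 0;0.05 0 0 -0.06 0 0 0;0.0878 0 0 -0.06 0 0 0;0.0878 0 0 -0.05 -0.6 0 0;0.0878 0 0 0 -0.6 0 0;0.0878 0 0 0 0 0 0"

```text
clock: 6.98
ee_pos: [442.6, -60.6, 210.1]
orientation: [0.034, 0.999, -0.0, 0.0]
ft_force: [0.1, 0.2, -0.5]
finger_gap: 0.977
grip_force: 0.0
```

```bash
python3 - <<'E'
from h import *
s=observe();print(s["ee_pos"],R.from_quat(s["orientation"]).as_matrix().round(3))
c=cam("side");print("home/out proj",proj(c,[[462,-98,28],[444,-97,28]]))
im=c["img"][245:300,260:330];g=(im.max(2)<50).astype(np.uint8)
n,l,st,ce=cv2.connectedComponentsWithStats(g);i=1+st[1:,4].argmax();uv=ce[i]+[260,245];print(uv,st[i],ray(c,uv,28))
c0=cv2.imread("pics/side0.png")[245:300,260:330];g=(c0.max(2)<50).astype(np.uint8)
n,l,st,ce=cv2.connectedComponentsWithStats(g);i=1+st[1:,4].argmax();uv=ce[i]+[260,245];print("before",uv,st[i],ray(c,uv,28))
print(rel([446,359,150]))
E
```

```text
[442.56665887 -60.60678298 210.07239009] [[-0.998  0.067  0.   ]
 [ 0.067  0.998 -0.   ]
 [-0.    -0.    -1.   ]]
home/out proj [[291.26557084 270.8670686 ]
 [283.69405851 271.38647007]]
[287.22222222 271.72222222] [25 21  4 10 18] [[452.2203461  -99.33344486  28.        ]]
before [291.23529412 270.96078431] [27 21 10 10 51] [[461.90000843 -98.29254565  28.        ]]
[ 23.72814803 418.24931023  58.62643666]
```

```bash
python3 - <<'E'
from h import *
c=cam("side")
for im in (cv2.imread("pics/side0.png"),c["img"]): print(im[266:277:3,272:304].max(2))
E
```

```text
[[192 192 193 193 193 193 193 193 194 194 194 194 195 199 205 112  29  34
   34  33  30  31  28  30 123 160 155 131 119 198 195 191]
 [194 194 194 194 194 194 193 193 194 195 195 194 197 204 125  43  61  59
   60  60  57  47  45  50  44 134 159 152 154 148 162 164]
 [194 194 194 192 193 194 195 195 195 194 195 195 196 202 176  35  51  53
   53  52  48  44  37  73 204 125 125 125 125 124 125 125]
 [194 194 194 194 193 194 194 194 194 194 195 195 195 199 212  34  37  42
   41  40  37  36  33  99 189 105 126 125 125 125 125 125]]
[[142 142 142 142 141 141 144 143  87  91  91  64  63  62  59  37  58 147
  141 138 138 138 134 134 144 162 158 135 123 203 200 196]
 [143 118 144 143 142 144 150  55  64  63  62  61  59  57  56  50  46  90
  118 116 110  90 105 162 142 131 162 156 159 153 167 169]
 [122 121 144 143 141 144 151  69  60  63  61  59  58  54  52  49  42  60
   93  84 104 223 222 195 191 124 128 128 128 129 129 129]
 [122 121 119 145 141 142 147  89  52  54  55  52  51  48  45  40  35  59
  149 140 138 137 136 141 187 107 129 128 129 129 129 129]]
```

Emit:
apply_moves:
  targets: "0.0878 0.004 0.06 0 0 0 0;0.0878 0.004 0.06 0 0 0 0;0.0878 0.004 0.06 0 0 0 0;0.0878 0.004 0.06 0 0 0 0;0.0878 0.004 0.06 0 0 0 0;0.0878 0.004 0.06 0 0 0 0;0.0878 0 0.058 0 0 0 0;0.0878 0 0 0.03 0 0 1;0.0878 0 0 0.03 0 0 0.95;0.0878 0 0 0 0 0 0;0.0878 0 0 0 0 0 0"

```text
clock: 8.45
ee_pos: [445.3, 360.3, 150.1]
orientation: [0.198, 0.98, -0.0, 0.0]
ft_force: [0.2, -0.2, 0.6]
finger_gap: 1.0
grip_force: 0.0
```

```bash
python3 - <<'E'
from h import *
s=observe();print(s["ee_pos"],R.from_quat(s["orientation"]).as_matrix().round(3));print(rel([446,359,7]))
E
```

```text
[445.33182256 360.34330079 150.06626756] [[-0.922  0.388 -0.   ]
 [ 0.388  0.922 -0.001]
 [-0.    -0.001 -1.   ]]
[ -1.1010862   -0.84406196 143.06740719]
```

Emit:
apply_moves:
  targets: "0.0878 -0.001 -0.001 0.04 0 0 0;0.0878 0 0 0.04 0 0 0;0.0878 0 0 0.03 0 0 0;0.0878 0 0 0.02 0 0 0;0.0878 0 0 0.006 0 0 0;0.0878 0 0 0 0 0 0;0.065 0 0 0 0 0 0;0.05 0 0 0 0 0 0;0.05 0 0 0 0 0 0;0.05 0 0 0 0 0 0"
  grip_force: 25

```text
clock: 9.7
ee_pos: [446.4, 358.8, 14.3]
orientation: [0.2, 0.98, 0.0, 0.0]
ft_force: [-0.5, 1.2, 2.7]
finger_gap: 0.638
grip_force: 25.0
```

Emit:
apply_moves:
  targets: "0.05 0 0 -0.01 0 0 0;0.05 0 0 -0.02 0 0 0;0.05 0 0 -0.04 0 0 0;0.05 0 0 -0.04 0 0 0;0.05 0 0 0 0 0 0;0.05 0 0 0 0 0 0"

```text
clock: 10.45
ee_pos: [445.6, 358.1, 123.2]
orientation: [0.2, 0.98, -0.0, -0.0]
ft_force: [0.4, -0.8, -2.9]
finger_gap: 0.635
grip_force: 25.0
```

```bash
python3 - <<'E'
from h import *
s=observe();print(s["ee_pos"],s["finger_gap"],s["ft_force"],R.from_quat(s["orientation"]).as_matrix().round(3))
c=cam("side");u=proj(c,[[446,359,130]])[0].astype(int);print(u)
x0,y0=u[0]-75,max(u[1]-60,0);cv2.imwrite("pics/s4.png",cv2.resize(c["img"][y0:y0+120,x0:x0+150],None,fx=4,fy=4,interpolation=cv2.INTER_CUBIC))
E
```

```text
[445.6180261  358.09551564 123.23320034] 0.6347059918704441 [ 0.42861613 -0.79129954 -2.87598086] [[-0.92   0.392 -0.001]
 [ 0.392  0.92  -0.001]
 [ 0.001 -0.001 -1.   ]]
[269 135]
```

View pics/s4.png

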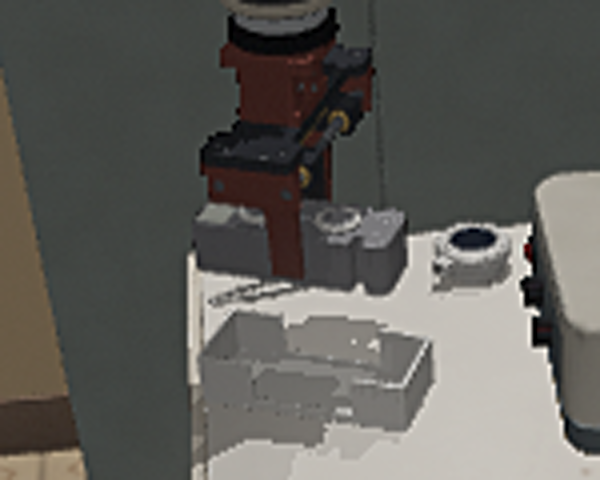

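The side view confirms the cartridge is gripped level, with the groove and rounded nose at the right, around (390,250). That puts the nose along tool -x. Next I'll turn about 70° and carry it.

Emit:
apply_moves:
  targets: "0.05 0 0 0 0 0 0.9;0.05 0 0 0 0 0 0.9;0.05 0 0 0 0 0 0.9;0.05 0 0 0 0 0 0.9;0.05 0 0 0 0 0 0.9;0.05 0 0 0 0 0 0.9;0.05 0 0 0 0 0 0.9;0.05 0 0 0 0 0 0.74;0.05 0 0 0 0 0 0"

```text
clock: 11.62
ee_pos: [445.4, 358.0, 122.3]
orientation: [0.728, 0.686, -0.001, 0.0]
ft_force: [0.2, -0.5, -2.2]
finger_gap: 0.633
grip_force: 25.0
```

```bash
python3 - <<'E'
from h import *
s=observe();print(s["ee_pos"],s["joint_pos"],R.from_quat(s["orientation"]).as_euler("xyz",degrees=True));print(rel([531.1,16.8,100]))
E
```

```text
[445.44839048 357.95046352 122.34441415] [-1.08959445  0.45122892  0.43425705  1.85554637 -0.23744677  0.88870872
 -0.60228796] [-1.79917439e+02  1.47753106e-01  8.65621418e+01]
[-335.34162068  105.98821764   23.05656055]
```

Emit:
apply_moves:
  targets: "0.05 -0.03 0.01 0 0 0 0;0.05 -0.05 0.016 0 0 0 0;0.05 -0.05 0.016 0 0 0 0;0.05 -0.05 0.016 0 0 0 0;0.05 -0.05 0.016 0 0 0 0;0.05 -0.05 0.016 0 0 0 0;0.05 -0.04 0.011 0 0 0 0;0.05 -0.0153 0.005 0.023 0 0 0;0.05 0 0 0 0 0 0;0.05 0 0 0 0 0 0"

```text
clock: 12.88
ee_pos: [531.3, 18.3, 100.8]
orientation: [0.728, 0.686, -0.0, -0.0]
ft_force: [1.2, 0.0, -2.4]
finger_gap: 0.634
grip_force: 25.0
```

```bash
python3 - <<'E'
from h import *
s=observe();print(s["ee_pos"],s["joint_pos"],R.from_quat(s["orientation"]).as_euler("xyz",degrees=True));print(rel([531.1,16.8,100]))
c=cam("wrist");cv2.imwrite("pics/w5.png",c["img"])
E
```

```text
[531.31218947  18.29812486 100.8304806 ] [-0.51021508  0.42767254  0.49483094  1.97345608 -0.27656771  0.80696985
  0.081197  ] [-1.79945346e+02 -7.89782692e-03  8.66155927e+01]
[-1.50815303 -0.12258599  0.83039003]
```

View pics/w5.png

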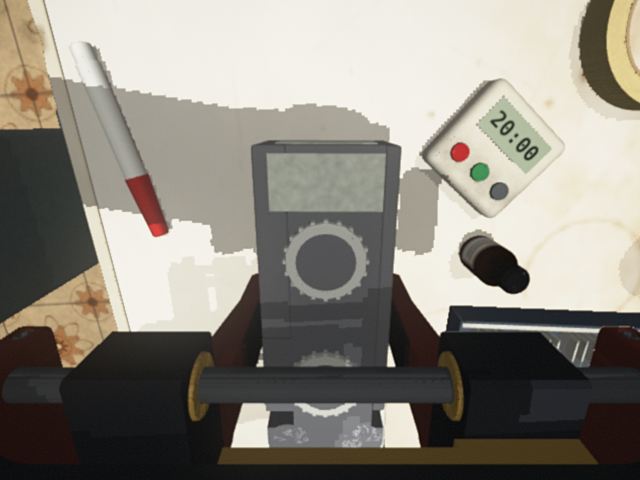

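The cartridge hangs straight and centred, with its tail edge running from (252,147) to (400,147). I'll lower it onto the apron.

Emit:
apply_moves:
  targets: "0.05 -0.0015 0 0.025 0 0 0;0.05 0 0 0.03 0 0 0;0.05 0 0 0.02 0 0 0;0.05 0 0 0.0065 0 0 0;0.05 0 0 0.002 0 0 0;0.05 0 0 0.001 0 0 0;0.05 0 0 0 0 0 0"

```text
clock: 13.8
ee_pos: [531.9, 16.1, 17.1]
orientation: [0.728, 0.685, 0.001, 0.0]
ft_force: [0.8, 0.7, -3.3]
finger_gap: 0.636
grip_force: 25.0
```

Emit:
apply_moves:
  targets: "0.05 0 0 0.001 0 0 0;0.05 0 0 0 0 0 0;0.07 0 0 0 0 0 0;0.075 0 0 0 0 0 0;0.075 0 0 0 0 0 0;0.075 0 0 -0.03 0 0 0;0.075 0 0 -0.06 0 0 0;0.075 0 0 -0.06 0 0 0;0.075 0.06 0 -0.02 0 0 0;0.03 0.02 0 0 0 0 0;0.03 0 0 0 0 0 0"

```text
clock: 15.18
ee_pos: [535.8, 96.4, 184.5]
orientation: [0.727, 0.686, -0.0, -0.0]
ft_force: [-0.7, -0.8, 0.0]
finger_gap: 0.666
grip_force: 0.0
```

```bash
python3 - <<'E'
from h import *
import pickle
s=observe();print(s["ee_pos"],s["finger_gap"],R.from_quat(s["orientation"]).as_euler("xyz",degrees=True))
c=cam("wrist");pickle.dump(c,open("c6.pkl","wb"));cv2.imwrite("pics/w6.png",c["img"])
b=np.load("bay.npz")
e=[[-75,-28],[-75,28],[-110-0,0]]
P=np.array([[-60-75,-28],[-60-75,28]])@b["R"].T+b["t"];print("expected tail corners px",proj(c,np.c_[P,[46,46]]))
E
```

```text
[535.80977512  96.40990613 184.50192915] 0.6659588315949884 [-1.79945585e+02  1.52774894e-02  8.66889013e+01]
expected tail corners px [[294.77886294 226.04624085]
 [357.61176421 225.8829593 ]]
```

View pics/w6.png

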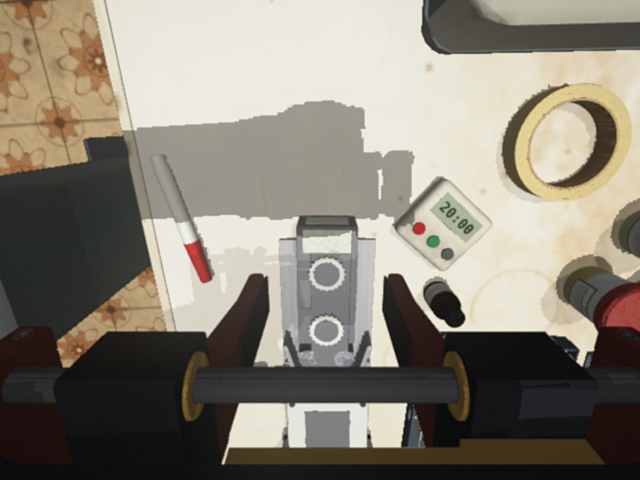

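The cartridge sits square on the apron. Its top tail corners are at about (296,228) and (357,228), against an expected (295,226) and (358,226), and the nose is between the guides. Next I go down behind the tail with the fingers 30 mm apart, to push at two contacts.

Emit:
apply_moves:
  targets: "0.03 0.034 0 0.03 0 0 0;0.03 0 0 0.05 0 0 0;0.03 0 0 0.05 0 0 0;0.03 0 0 0.03 0 0 0;0.03 0 0 0.0115 0 0 0;0.03 0 0 0 0 0 0;0.03 0 0 0 0 0 0"
  grip_force: 20

```text
clock: 16.1
ee_pos: [539.3, 128.6, 14.8]
orientation: [0.729, 0.685, 0.001, 0.0]
ft_force: [-0.1, -0.1, 0.2]
finger_gap: 0.342
grip_force: 0.0
```

Emit:
apply_moves:
  targets: "0.03 -0.012 0 0 0 0 0;0.03 -0.008 0 0 0 0 0;0.03 -0.006 0 0 0 0 0;0.03 -0.008 0 0 0 0 0;0.03 -0.01 0 0 0 0 0;0.03 -0.01 0 0 0 0 0;0.03 -0.01 0 0 0 0 0;0.03 -0.01 0 0 0 0 0;0.03 0 0 0 0 0 0"

```text
clock: 17.23
ee_pos: [533.6, 53.5, 13.6]
orientation: [0.729, 0.684, -0.0, 0.0]
ft_force: [0.2, 0.1, 0.2]
finger_gap: 0.341
grip_force: 0.0
```

Emit:
apply_moves:
  targets: "0.03 -0.006 0 0 0 0 0;0.03 -0.006 0 0 0 0 0;0.03 -0.006 0 0 0 0 0;0.03 -0.005 0 0 0 0 0;0.03 -0.005 0 0 0 0 0"

```text
clock: 17.85
ee_pos: [532.2, 26.8, 13.7]
orientation: [0.728, 0.685, 0.0, -0.0]
ft_force: [-1.0, 0.9, -0.4]
finger_gap: 0.343
grip_force: 0.5
```

Emit:
apply_moves:
  targets: "0.03 -0.003 0 0 0 0 0;0.03 -0.003 0 0 0 0 0;0.03 -0.003 0 0 0 0 0"

```text
clock: 18.23
ee_pos: [532.0, 19.4, 13.8]
orientation: [0.728, 0.686, 0.001, -0.0]
ft_force: [1.3, 4.1, -1.9]
finger_gap: 0.342
grip_force: 2.4
```

Emit:
apply_moves:
  targets: "0.03 -0.003 0 0 0 0 0;0.03 -0.002 0 0 0 0 0;0.03 -0.002 0 0 0 0 0"

```text
clock: 18.6
ee_pos: [531.2, 11.2, 13.7]
orientation: [0.728, 0.685, 0.0, -0.0]
ft_force: [1.2, 3.8, -0.9]
finger_gap: 0.34
grip_force: 1.9
```

Emit:
apply_moves:
  targets: "0.03 -0.002 0 0 0 0 0;0.03 -0.002 0 0 0 0 0;0.03 -0.002 0 0 0 0 0"

```text
clock: 18.98
ee_pos: [530.7, 4.4, 13.6]
orientation: [0.729, 0.685, -0.0, 0.0]
ft_force: [0.2, 0.6, -0.3]
finger_gap: 0.339
grip_force: 0.6
```

Emit:
apply_moves:
  targets: "0.03 -0.002 0 0 0 0 0;0.03 -0.001 0 0 0 0 0;0.03 -0.001 0 0 0 0 0"

```text
clock: 19.35
ee_pos: [530.9, 3.8, 13.7]
orientation: [0.728, 0.686, 0.001, -0.001]
ft_force: [2.0, 10.6, -0.6]
finger_gap: 0.341
grip_force: 5.6
```

Emit:
apply_moves:
  targets: "0.03 -0.001 0 0 0 0 0;0.03 -0.001 0 0 0 0 0;0.03 -0.001 0 0 0 0 0"

```text
clock: 19.73
ee_pos: [530.8, 3.8, 13.8]
orientation: [0.727, 0.687, 0.002, -0.002]
ft_force: [0.8, 19.4, 1.1]
finger_gap: 0.341
grip_force: 9.7
```

The push force dropped to 0.6 N at y = 4.4, which is the click. It then rose to 19 N with no further travel, so the cartridge is against the stop. I'll back off and go round to the knob's end face.

Emit:
apply_moves:
  targets: "0.03 0.02 0 0 0 0 0;0.015 0.015 0 -0.02 0 0 0;0.0 0 0 -0.06 0 0 0;0.0 0 0 -0.06 0 0 0;0.0 -0.045 -0.04 -0.01 0 0 0;0.0 -0.045 -0.04 0 0 0 0;0.0 -0.046 -0.04 0 0 0 0;0 0 0 0 0 0 0;0 0 0 0 0 0 0"
  grip_force: 40

```text
clock: 20.85
ee_pos: [404.9, -95.3, 164.0]
orientation: [0.729, 0.685, 0.001, 0.0]
ft_force: [0.4, -0.1, -0.3]
finger_gap: 0.006
grip_force: 0.0
```

```bash
python3 - <<'E'
from h import *
b=np.load("bay.npz");s=observe();print(s["ee_pos"],s["finger_gap"],(s["ee_pos"][:2]-b["t"])@b["R"],R.from_quat(s["orientation"]).as_euler("xyz",degrees=True))
K=b["t"]+b["R"]@[58.5,-122];print(K,rel([*K,16]))
E
```

```text
[404.94806649 -95.2947865  163.96585559] 0.00555070959569881 [  58.87090624 -119.59707505] [ 1.79938815e+02 -2.12711711e-02  8.64494174e+01]
[402.56926783 -94.79185838] [  0.29971183  -2.56338833 147.96332401]
```

Emit:
apply_moves:
  targets: "0 0 -0.003 0.04 0 0 0;0 0 0 0.05 0 0 0;0 0 0 0.04 0 0 0;0 0 0 0.018 0 0 0;0 0 0 0 0 0 0;0 0 0.006 0 0 0 0;0 0 0.005 0 0 0 0;0 0 0 0 0 0 0"

```text
clock: 21.85
ee_pos: [413.8, -95.6, 16.4]
orientation: [0.728, 0.685, 0.001, 0.001]
ft_force: [-0.1, -0.3, 0.6]
finger_gap: 0.01
grip_force: 0.0
```

Emit:
apply_moves:
  targets: "0 0 0.004 0 0 0 0;0 0 0.004 0 0 0 0;0 0 0.004 0 0 0 0;0 0 0 0 0 0 0"

```text
clock: 22.35
ee_pos: [424.7, -96.5, 15.6]
orientation: [0.728, 0.685, -0.0, 0.0]
ft_force: [0.5, -0.2, -0.4]
finger_gap: 0.005
grip_force: 0.0
```

Emit:
apply_moves:
  targets: "0 0 0.003 0 0 0 0;0 0 0.003 0 0 0 0;0 0 0.002 0 0 0 0;0 0 0 0 0 0 0"

```text
clock: 22.85
ee_pos: [431.7, -96.9, 15.4]
orientation: [0.728, 0.685, -0.0, -0.001]
ft_force: [-3.5, 0.4, -2.0]
finger_gap: 0.004
grip_force: 1.6
```

Emit:
apply_moves:
  targets: "0 0 0.003 0 0 0 0;0 0 0.003 0 0 0 0;0 0 0.002 0 0 0 0;0 0 0 0 0 0 0"

```text
clock: 23.35
ee_pos: [440.9, -97.5, 15.8]
orientation: [0.728, 0.685, 0.0, 0.0]
ft_force: [-2.0, 0.2, -0.5]
finger_gap: 0.006
grip_force: 1.1
```

Emit:
apply_moves:
  targets: "0 0 0.003 0 0 0 0;0 0 0.002 0 0 0 0;0 0 0.002 0 0 0 0;0 0 0 0 0 0 0"

```text
clock: 23.85
ee_pos: [440.9, -97.3, 14.7]
orientation: [0.729, 0.685, -0.003, -0.005]
ft_force: [-20.5, 0.4, 13.4]
finger_gap: 0.005
grip_force: 9.8
```

Emit:
apply_moves:
  targets: "0 0 -0.01 0 0 0 0;0 0 -0.03 0 0 0 0;0 0 0 -0.05 0 0 0;0 0 0 -0.06 0 0 0;0 0 0 -0.06 0 0 0;0 0.05 0 0 0 0 0;0 0.06 0 0 0 0 0;0 0.06 0 0 0 0 0;0 0.06 0 0 0 0 0;0 0 0 0 0 0 0"

```text
clock: 25.1
ee_pos: [422.3, 139.0, 186.1]
orientation: [0.726, 0.688, 0.002, 0.0]
ft_force: [-0.1, -0.9, -0.2]
finger_gap: 0.003
grip_force: 0.0
```

```bash
python3 - <<'E'
from h import *
s=observe();print(s["ee_pos"],s["ft_force"])
c=cam("side");im=c["img"];print(im[266:277:3,272:304].max(2))
o=np.hstack([cv2.resize(x[150:350,220:380],None,fx=2.45,fy=2.45,interpolation=cv2.INTER_CUBIC) for x in(cv2.imread("pics/side0.png"),im)])
cv2.imwrite("pics/s7.png",o)
E
```

```text
[422.34253732 139.01245148 186.11210111] [-0.07000295 -0.85976995 -0.17733428]
[[194 195 194 195 195 195 195 195 195 196 196 196 197 201 207 114  29  32
   32  31  30  29  28  31 124 162 157 132 121 201 197 194]
 [195 196 195 196 196 196 195 196 196 197 197 196 199 206 126  43  62  60
   58  60  56  47  45  52  45 136 162 154 156 151 164 166]
 [195 196 196 195 195 197 197 197 197 196 197 197 198 204 177  33  52  55
   53  51  48  43  38  73 206 126 127 126 126 127 127 126]
 [195 196 196 196 195 196 196 197 197 196 197 197 197 201 215  33  39  44
   42  40  37  35  32  99 192 106 126 127 127 127 127 128]]
```

View pics/s7.png

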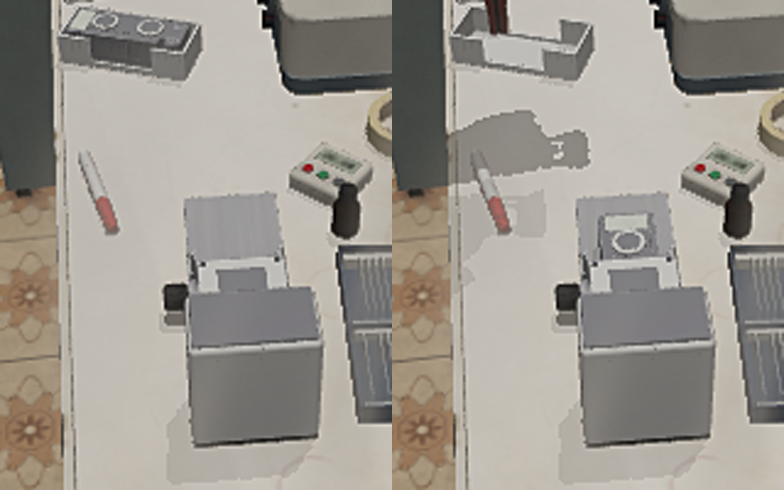

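The knob pixels match the original home picture exactly, the cartridge is in the bay, and the marker, timer and bottle haven't moved. The arm is clear of everything.

```bash
python3 -c "
from station import *
print(hand_in())"
```

```text
the job is handed in; nothing more can be done
None
```

The cartridge is home against its end stop, felt as a click and then a rise to 19 N with no further travel; the lock knob is fully home, and I handed the job in at about 25 s of the 64 s, with no verdict returned.

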